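# Clamp a freshly glued walnut block in a kitchen-worktop trigger clamp

## Task

Slide the glued walnut block along its channel, without lifting it, fully home against the end stop, and only then pump the clamp's trigger (squeeze it to the grip, let it spring back, repeat) to bring the sprung pad up to the block; work the jaw by the trigger only, never by pushing the jaw, bar or pad. Stop when the pad presses the block against the fixed jaw with its spring about half squeezed in - never squeezed solid - and finish while still holding the trigger in that squeezed position, the hand off the block. Leave the pick stand, mill, glue bottle and spice jar alone.

Things in the scene. Friction and masses are not known exactly. Their poses are not given: they have to be found in the camera images.
- board: Bamboo press board fixed on the worktop, 18 mm thick; origin on its underside, z up. All frames: mm in this body's frame. It spans x -180..90, y -150..160. The steel bar of the clamp lies along y at x = 20, z = 44, ending in a jaw head that slides to +y. Black housing x 3..37, y -78..-6, top z = 74; the bar's tail sticks out behind it to y = -135 or less far.
- channel (a point): Open mouth (-x end) of the channel, mid-width on the board's top, at board x -160, y 104, z 18 mm; axes as the board's. The channel runs along +x between two low rails (inner faces y = 83 and 125, each 10 wide, top z = 26) to the end stop (face at x = 55, top z = 40). The fixed black jaw stands over the far rail: face y = 125, x -2..42, top z = 68.
- block: Dark walnut block with a pale glue seam, 70 (x) x 40 (y) x 45 (z) mm, about 0.1 kg, loose in the channel on the board; origin at the centre of its underside, x along the channel. It slides in the board's +x and is home when its front touches the end stop, its centre then at board x = 20, y = 103 to 105 mm.
- seat (a point): Fixed point on the board's top face where the middle of the block's underside is when the block is home and pressed against the fixed jaw; axes as the board's.
- grip (a point): Point on the outer (-y) face of the upright black fixed grip on the clamp housing, mid-width, at board x 20, y -70, z 122 mm; axes as the board's. The grip is 24 wide (x), y -70..-52, top z = 155.
- trigger_grip (a point): Point on the outer (+y) face of the steel trigger, mid-width, z = 122 mm when released, then 50 mm from point grip in +y; about 33 mm when fully squeezed. The trigger is an upright plate 22 wide (x), 10 thick (y), pivoted at z = 60, top at z = 153. Press this face towards the grip (-y).
- trigger (a joint): Trigger angle in rad: 0 released, 0.28 fully squeezed; a spring returns it; needs 8 to 20 N at trigger_grip. It drives the jaw 50 mm per rad once a tooth is caught; the jaw stays when it is let go. Teeth 10 mm apart, stroke about 13 mm: let it fully back to catch the next tooth. The first full squeeze moves the jaw 3 to 13 mm, each later one 10 mm (the first 0.06 rad idle).
- jaw (a joint): Travel of bar and jaw head in m: 0 drawn back, growing as the jaw goes to the block (+y), at most 0.068. The pad's face is at board y = 35 mm + travel - pad value; the pad meets the home block at about 0.048 to 0.050.
- pad (a joint): How far the sprung cork pad is pushed back into the jaw head, in m: 0 free (14 mm gap with a bare steel stem between pad and jaw head), 0.014 squeezed solid; 0.6 N per mm. Half squeezed is 0.007.
- pad_face (a point): Centre of the front face of the cork pad (32 x 36 mm, 8 thick), 44 mm above the worktop; the face looks to the board's +y.
- pick_stand: Turned walnut pick stand, 48 mm across, 88 mm high, standing loose on the board's near corner, in front of the clamp's tail; leave it. Origin at its underside.
- mill: Clear pepper mill, 54 mm across, 170 mm high, standing to the left; leave it. Origin at its underside.
- glue: White glue bottle, 52 mm across, 130 mm high, standing to the right; leave it. Origin at its underside.
- spice: Small glass spice jar with steel cap, 48 mm across, 85 mm high, to the right; leave it. Origin at its underside.
Mind the look-alikes: they are no part of the job. What is shaped like the block but red or yellow is not meant.

How it is judged:
By the outcome, as a careful person would: the job done as asked, in the order asked, and still so for the second after the job is handed in, while the arm keeps its last pose, push and grip.
It also fails if it takes over 72 s, if anything falls off the work surface, if the arm or the gripper's body presses on something with over 40 N, if the wrist force passes 120 N, or if a joint passes its speed limit or range.

## Robot

A 7-joint arm with a two-finger parallel gripper is mounted at the origin on the work surface. World frame = base frame: x ahead of the robot, y to its left, z up, the work surface at z = 0. Lengths are in m, angles in rad, forces in N, time in s.
With the tool pointing down it reaches from about 0.425 to 0.975 m from the base axis. Payload 16.7 kg.
Tool frame: the origin (TCP) lies midway between the tips of the shut fingers; the grasp point (between the pads) lies 19 mm behind it; z points along the fingers, y is the direction in which the jaws open and shut (so a half turn about z gives the same grasp; the last joint's range is limited). The gripper opens to 85 mm and grips with 20 to 120 N. Pads are 22 mm wide; open, the fingers measure 114 mm over their backs; the gripper's body (76 mm by 85 mm) begins 54 mm behind the grasp point. The pads swing forward as they close: fully open they stand 13 mm farther back than shut.
Start: joints at [0.969, 0.426, 0.074, 1.606, -0.034, 1.111, -0.067], TCP at [0.295, -0.607, 0.231] pointing down, gripper open.
Joint ranges: [-2.85, 2.85], [-0.5, 2.14], [-1.23, 1.37], [0.21, 2.46], [-1.02, 4.16], [0.16, 2.05], [-2.73, 2.73]. Speed limits (rad/s): [1.89, 1.89, 2.39, 2.39, 3.01, 3.01, 3.01].

## Interface

Orientations are given as a unit quaternion [w, x, y, z].
In Python, from station import r, eyes, ticket gives the robot as it stands. The module is installed in compiled form; this text tells all that it offers.
- The arm moves only by the tool jog_arm, never from a script. Its argument "moves" is a list that holds one entry, the list of rows, each a list of 7 numbers: the shift along the tool's x, y, z in mm, then the turn, a rotation vector about the tool's x, y, z in degrees, then the finger opening in mm, from 0 to 85.4. In form: [[[tx, ty, tz, rx, ry, rz, fingers], ...]]. A call has 1 to 10 rows; each row is the pose to reach, as a shift and turn from the pose measured when the call began, along the tool's axes at that moment; what a row does not reach only later rows make up. A row lasts 1/8 s, in which the tool goes at most 62.5 mm and 10.7 degrees, less where a joint would pass 70% of its speed; a pose out of reach is approached as far as the arm can. A call with a gripper value outside its range is refused whole. The fingers move at their own pace and stop on an object; "newtons" is the grip in N (left out, the last holds). Time passes only in rows, so rows that repeat a pose let the fingers close. It gives the time, the measured TCP pose, the force and the opening at its end, in the units of the state.
- r.observe(): the state, without advancing time (a new reading comes with each control period).
- eyes.camera(name): name is "scene" or "top"; returns (picture, depth): 480x640x3 uint8, red, green, blue; 480x640 float32, m along the optical axis (not along the pixel's ray), 0 where there is no reading.
- eyes.camera_params(name): a dict with "fx", "fy", "cx", "cy" (pixels), "D" ([k1, k2, p1, p2, k3] as OpenCV has them; the pictures are not rectified), "xyz" and "rotation" of the camera in the world. Camera axes: x right, y up, looking along -z (the intrinsics and any distortion apply to the point x, -y, -z); pixel columns grow to the right and rows downward; lengths in m; the calibration is good to about 2 mm. A picture is of the moment at which its call begins. camera_params takes no time and is no camera call.
- ticket.close_job(): hands the job in, once; it reports no verdict.
The state is a dict: "clock": time; "joints": joint angles; "joint_velocities": joint speeds; "joint_torque": joint torques, N m; "tool_pos": TCP position; "eef_rot": TCP orientation; "wrist_force": force on the tool from outside, world axes, zero at the start; "torque": the same for the moment, N m; "width": opening from 0.0 (shut) to 1.0 (fully open).
Only numpy, scipy, OpenCV 4.12 (cv2) and the standard library are available. Lean on these libraries where they do the work, as an engineer would, in place of code of your own. Each camera call takes 0.05 s, during which the arm holds its last target. There are 200 camera calls.

## Working session

There is one attempt and no reset: what is moved stays moved. The work goes in short steps, Python scripts to look and compute and a tool call to move; the robot and the scene stay as the last step left them, time stands still between calls to the robot, and variables do not carry over. Pictures are saved under pics/ and viewed, about 8 in all and at most 12, crops included, and the job is handed in when it is done.

Besides the shell and the picture viewer there is one more tool, called after "Request:" as name(argument=value, ...), one argument or row to a line, values as JSON. jog_arm: Moves the arm, as the interface text tells. Its arguments: {"type":"object","properties":{"moves":{"type":"array","items":{"type":"array","items":{"type":"array","items":{"type":"number"}}}},"newtons":{"type":"number"}},"required":["moves"]}

```bash
mkdir -p pics
cat > h.py <<'E'
import numpy as np, cv2
from station import r, eyes, ticket
from scipy.spatial.transform import Rotation as R
def cam(n):
    p=eyes.camera_params(n); K=np.array([[p['fx'],0,p['cx']],[0,p['fy'],p['cy']],[0,0,1.]]); D=np.array(p['D'],float)
    M=np.array(p['rotation'],float)
    if M.shape!=(3,3): M=R.from_quat(np.roll(M.ravel(),-1)).as_matrix()
    return K,D,M,np.array(p['xyz'])
def shot(n,f):
    im,d=eyes.camera(n); cv2.imwrite('pics/'+f,im[:,:,::-1]); np.savez('pics/'+f+'.npz',im=im,d=d); return im,d
def ray(n,uv):
    K,D,M,c=cam(n); q=cv2.undistortPoints(np.array(uv,float).reshape(-1,1,2),K,D).reshape(-1,2)
    return c,(M@np.c_[q[:,0],-q[:,1],-np.ones(len(q))].T).T
def onz(n,uv,z):
    c,d=ray(n,uv); return c+d*((z-c[2])/d[:,2])[:,None]
def ondepth(n,uv,d):
    c,v=ray(n,uv); uv=np.array(uv,int).reshape(-1,2); return c+v*d[uv[:,1],uv[:,0]][:,None]
def proj(n,P):
    K,D,M,c=cam(n); q=(np.array(P,float).reshape(-1,3)-c)@M; q=q*[1,-1,-1]
    return cv2.projectPoints(q,np.zeros(3),np.zeros(3),K,D)[0].reshape(-1,2)
E
python3 - <<'E'
from h import *
for n in('scene','top'):
    shot(n,n+'0.png'); print(n,eyes.camera_params(n))
print(r.observe())
E
```

```text
scene {'fx': 458.9451691887963, 'fy': 458.9451691887963, 'cx': 315.9367771892996, 'cy': 231.00318585532497, 'D': array([-0.00998434,  0.        ,  0.        ,  0.        ,  0.        ]), 'xyz': array([ 1.19018436, -0.45526725,  0.6544211 ]), 'rotation': array([0.78699836, 0.40196585, 0.22210558, 0.41197833])}
top {'fx': 579.6569180208023, 'fy': 579.6569180208023, 'cx': 321.32566400463605, 'cy': 249.0127924708026, 'D': array([-0.12555314,  0.        ,  0.        ,  0.        ,  0.        ]), 'xyz': array([ 0.18903648, -0.02774464,  1.61815279]), 'rotation': array([ 0.72375118,  0.07558822, -0.06968311, -0.68235981])}
{'clock': 0.1, 'joints': array([ 0.96854421,  0.42664586,  0.07384098,  1.60650094, -0.03412525,
        1.11081952, -0.06713105]), 'joint_velocities': array([-0.00062559, -0.00248146,  0.00071523, -0.00120288,  0.00096694,
       -0.00234715,  0.00105734]), 'joint_torque': array([ 8.88437469e-03, -9.51529956e+01,  3.77142817e+00, -4.64396095e+01,
        1.94725057e-02,  6.51096983e-03,  1.46332586e-04]), 'tool_pos': array([ 0.2951117 , -0.60667886,  0.23071457]), 'eef_rot': array([-5.37454426e-04,  9.74492946e-01,  2.24417439e-01, -1.48600215e-04]), 'wrist_force': array([ 0.26528359, -0.75055876, -0.31018359]), 'torque': array([ 0.05325145, -0.00599714, -0.02602473]), 'width': 0.9984779683301134}
```

View pics/scene0.png

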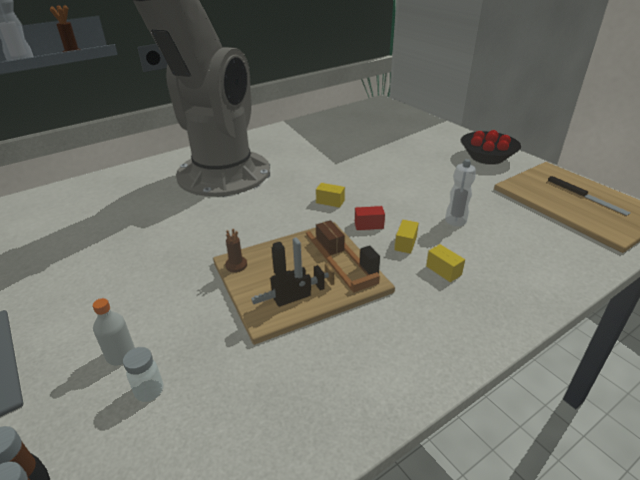

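View pics/top0.png

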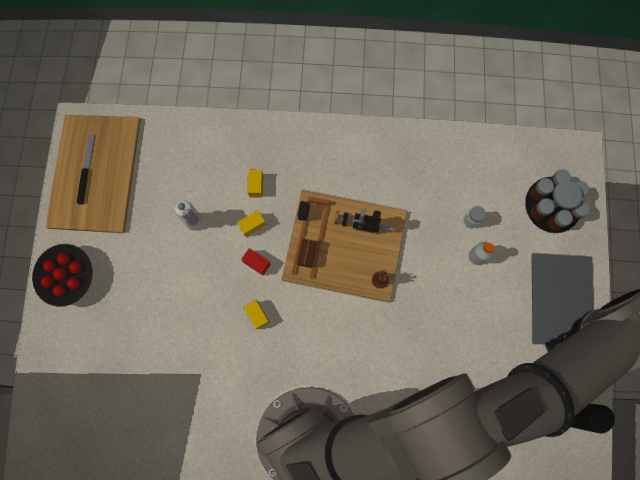

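The scene view shows the board with the walnut block at (330,237), which has a pale seam and sits at the channel mouth. The clamp's grip and trigger are at (280,262) and (297,258). The red (369,217) and yellow (330,194), (406,236), (445,262) blocks are look-alikes. In the top view the block is at (309,252) and the stand at (381,279).

```bash
cat > pose.py <<'E'
from h import *
from scipy.optimize import least_squares
z=np.load('pics/top0.png.npz'); im=z['im']; d=z['d']
hsv=cv2.cvtColor(im,cv2.COLOR_RGB2HSV)
m=cv2.inRange(hsv,(8,60,60),(25,200,255)); m[:, :270]=0; m[:,420:]=0; m[:180]=0;m[310:]=0
m=cv2.morphologyEx(m,cv2.MORPH_CLOSE,np.ones((9,9)))
c=max(cv2.findContours(m,0,1)[0],key=cv2.contourArea)
P=onz('top',c.reshape(-1,2),0.018)[:,:2]
# edge-only refinement: points on hull, residual = distance to rectangle 270x310
h=cv2.convexHull((P*1000).astype(np.float32)).reshape(-1,2)/1000
rect=cv2.minAreaRect((P*1000).astype(np.float32)); print(rect)
lo=np.array([-.18,-.15]);hi=np.array([.09,.16])
def res(p,Q=P):
    a=p[2];Rm=np.array([[np.cos(a),-np.sin(a)],[np.sin(a),np.cos(a)]]);q=(Q-p[:2])@Rm
    return np.minimum.reduce([abs(q[:,0]-lo[0]),abs(q[:,0]-hi[0]),abs(q[:,1]-lo[1]),abs(q[:,1]-hi[1])])
cc=np.array(rect[0])/1000
best=min((least_squares(res,[*(cc+[.045,-.005]),a],loss='soft_l1',f_scale=.001) for a in np.radians([-20,-15,-10,-5,0,5])),key=lambda s:s.cost)
p=best.x; print(p,np.degrees(p[2]),np.median(res(p)),np.percentile(res(p),90))
np.save('board.npy',p)
E
cat >> h.py <<'E'
def b2w(P):
    p=np.load('board.npy');P=np.array(P,float).reshape(-1,3)/1000;a=p[2]
    return np.c_[p[0]+np.cos(a)*P[:,0]-np.sin(a)*P[:,1],p[1]+np.sin(a)*P[:,0]+np.cos(a)*P[:,1],P[:,2]]
def w2b(W):
    p=np.load('board.npy');W=np.array(W,float).reshape(-1,3)-[p[0],p[1],0];a=p[2]
    return 1000*np.c_[np.cos(a)*W[:,0]+np.sin(a)*W[:,1],-np.sin(a)*W[:,0]+np.cos(a)*W[:,1],W[:,2]]
E
python3 pose.py
python3 - <<'E'
from h import *
pts=[(x,y,18) for x in(-180,90) for y in(-150,160)]+[(20,-70,122),(20,-20,122),(20,-52,155),(20,-61,155),(-2,125,68),(42,125,68),(55,83,26),(-160,83,26),(-160,125,26),(55,125,40),(20,35,44)]
out=[]
for n,ctr,s in(('scene',(215,215,185,130),4),('top',(275,180,145,130),4)):
    im=np.load(f'pics/{n}0.png.npz')['im'][:,:,::-1].copy(); x,y,w,h=ctr
    c=cv2.resize(im[y:y+h,x:x+w],None,fx=s,fy=s,interpolation=cv2.INTER_CUBIC)
    for u,v in proj(n,b2w(pts)): cv2.circle(c,(int((u-x+.5)*s),int((v-y+.5)*s)),3,(255,0,255),1)
    cv2.imwrite(f'pics/{n}c.png',c)
z=np.load('pics/scene0.png.npz')
for n in('scene','top'):
    z=np.load(f'pics/{n}0.png.npz');im=z['im'];hs=cv2.cvtColor(im,cv2.COLOR_RGB2HSV)
    if n=='scene': uv=[(280,244),(298,242),(330,226),(334,240),(369,250),(235,234),(318,270),(328,265)]
    else: uv=[(309,247),(309,253),(309,260),(304,204),(375,213),(362,215),(380,277),(345,215),(338,215)]
    for q,w in zip(uv,w2b(ondepth(n,uv,z['d']))): print(n,q,w.round(),im[q[1],q[0]])
E
```

```text
((539.518310546875, -69.9683837890625), (311.17535400390625, 271.9219665527344), 81.73080444335938)
[ 0.58339379 -0.08135975 -0.14425103] -8.264975296412894 0.0008194619527843033 0.0018979919593947626
scene (280, 244) [ 19. -57. 152.] [42 42 39]
scene (298, 242) [ 28. -25. 152.] [116 125 126]
scene (330, 226) [-108.  111.   60.] [86 60 46]
scene (334, 240) [-62.  97.  55.] [53 43 34]
scene (369, 250) [ 15. 139.  66.] [46 46 42]
scene (235, 234) [-118. -105.  102.] [85 65 47]
scene (318, 270) [25. 16. 66.] [43 40 35]
scene (328, 265) [13. 44. 60.] [125 104  71]
top (309, 247) [-81. 100.  57.] [64 36 23]
top (309, 253) [-98.  96.  61.] [64 33 21]
top (309, 260) [-117.   92.   62.] [63 37 22]
top (304, 204) [ 35. 138.  66.] [32 28 24]
top (375, 213) [ 23. -57. 157.] [31 27 27]
top (362, 215) [ 12. -24. 151.] [98 99 99]
top (380, 277) [-132. -103.  109.] [112  64  34]
top (345, 215) [28. 21. 61.] [28 26 22]
top (338, 215) [22. 39. 69.] [82 61 34]
```

View pics/scenec.png

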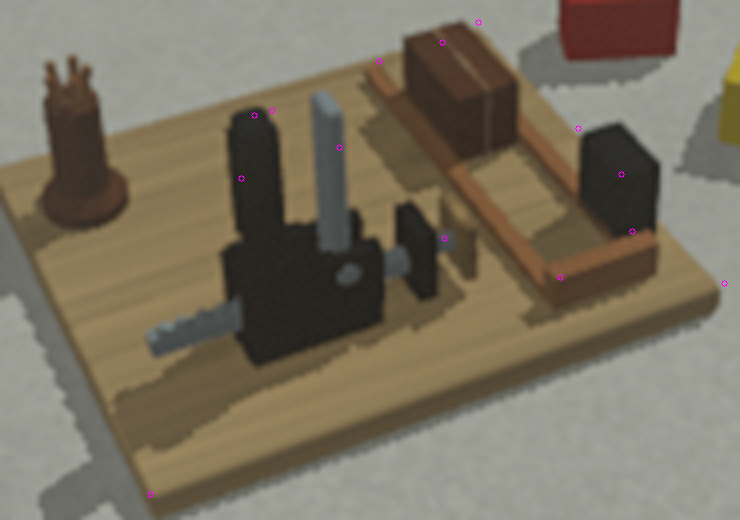

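View pics/topc.png

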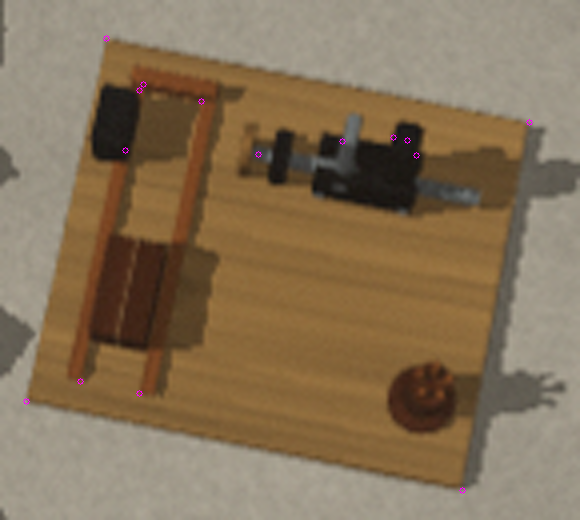

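The crops show that the projected board corners, rail ends and grip top all land within 1-2 px, so the pose is good. The walnut block (top crop 128,290) has a pale seam and lies in the channel. It is the one meant, since the red and yellow ones lie off the board. The pad appears ahead of y=35, so the jaw is probably already partly advanced.

```bash
cat >> h.py <<'E'
def plan(P,yaw=0):  # board point mm for TCP, tool x along board +x turned by yaw deg
    s=r.observe(); q=np.roll(s['eef_rot'],-1); A=R.from_quat(q); a=np.load('board.npy')[2]+np.radians(yaw)
    T=R.from_matrix(np.array([[np.cos(a),np.sin(a),0],[np.sin(a),-np.cos(a),0],[0,0,-1]]))
    t=A.inv().apply(b2w(P)[0]-s['tool_pos'])*1000; w=(A.inv()*T).as_rotvec(degrees=True)
    print(P,'shift',t.round(1),'turn',w.round(1))
def where():
    s=r.observe(); print(s['clock'],'tcp board',w2b(s['tool_pos']).round(1),'F',s['wrist_force'].round(1),'open',round(s['width']*85.4,1))
def cloud(n,d):
    v,u=np.nonzero(d>0); return np.c_[u,v],w2b(ondepth(n,np.c_[u,v],d))
E
python3 - <<'E'
from h import *
for n in('top','scene'):
    d=np.load(f'pics/{n}0.png.npz')['d']; uv,W=cloud(n,d)
    k=(abs(W[:,0]+98)<60)&(abs(W[:,1]-104)<35)&(W[:,2]>52)&(W[:,2]<75); B=W[k]
    print(n,'block',k.sum(),np.percentile(B,[1,50,99],axis=0).round(1))
    k=(abs(W[:,0]-20)<22)&(W[:,1]>0)&(W[:,1]<70)&(W[:,2]>40); H=W[k]
    print(np.histogram(H[:,1],np.arange(0,72,3)))
    k=(abs(W[:,0]-20)<16)&(abs(W[:,1]+45)<45)&(W[:,2]>100); H=W[k]
    print(np.histogram(H[:,1],np.arange(-90,5,5)),H.min(0),H.max(0))
    k=(abs(W[:,0]-15)<30)&(abs(W[:,1]-135)<25)&(W[:,2]>60); print('jaw',np.percentile(W[k],[2,98],axis=0))
    for nm,(x,y) in dict(mill=(0,0)).items(): pass
plan([-60,0,230]);plan([-160,104,200])
E
```

```text
top block 378 [[-131.6   83.9   53.4]
 [ -97.7  103.6   62.7]
 [ -61.9  123.3   71.6]]
(array([ 4,  5,  2,  5, 11, 14, 13, 13,  6,  5,  4,  4,  5, 15, 13,  7,  0,
        0,  0,  0,  0,  0,  0]), array([ 0,  3,  6,  9, 12, 15, 18, 21, 24, 27, 30, 33, 36, 39, 42, 45, 48,
       51, 54, 57, 60, 63, 66, 69]))
(array([ 0,  0,  0,  7, 25, 27, 28, 16,  0,  0,  0,  3, 24, 24,  0,  0,  0,
        0]), array([-90, -85, -80, -75, -70, -65, -60, -55, -50, -45, -40, -35, -30,
       -25, -20, -15, -10,  -5,   0])) [  5.25877698 -71.57193823 100.19428082] [ 32.94009976 -20.37133907 161.25097197]
jaw [[ -2.12543888 124.66590045  60.92021079]
 [ 39.70575267 149.87021671  76.39413556]]
scene block 406 [[-128.2   81.3   52.6]
 [ -87.9   98.8   60.8]
 [ -58.2  121.    63.6]]
(array([ 6,  6,  9, 41, 42, 26, 23, 15,  0,  3,  6,  8, 57, 26, 22,  0,  0,
        0,  0,  0,  0,  0,  0]), array([ 0,  3,  6,  9, 12, 15, 18, 21, 24, 27, 30, 33, 36, 39, 42, 45, 48,
       51, 54, 57, 60, 63, 66, 69]))
(array([  0,   0,   0, 130,  79,  78,  74,   4,   0,   0,   0, 102,  72,
        28,   0,   0,   0,   0]), array([-90, -85, -80, -75, -70, -65, -60, -55, -50, -45, -40, -35, -30,
       -25, -20, -15, -10,  -5,   0])) [  7.2336019  -73.82570955 100.09874791] [ 35.7714031  -22.51605768 155.06673556]
jaw [[  0.79494075 122.7390723   60.72960966]
 [ 43.10303594 147.66210595  69.52667885]]
[-60, 0, 230] shift [ 439.4 -380.     1.1] turn [-0.1  0.  34.2]
[-160, 104, 200] shift [ 415.1 -522.2   31.3] turn [-0.1  0.  34.2]
```

Request:
jog_arm(
  moves=[
    [[60,-52,0,0,0,8,0],[120,-104,0,0,0,16,0],[180,-156,0,0,0,24,0],[240,-208,0,0,0,34,0],[300,-260,0,0,0,34,0],[360,-312,0,0,0,34,0],[400,-346,0,0,0,34,0],[439,-380,0,0,0,34.2,0],[439,-380,0,0,0,34.2,0]],
  ],
)

```text
clock: 1.23
tool_pos: [0.5148, -0.0925, 0.2311]
eef_rot: [-0.0, 0.997, -0.072, -0.0]
wrist_force: [0.9, -0.6, 0.8]
width: 0.001
```

```bash
python3 -c "
from h import *
where();plan([-154,104,150]);plan([-154,104,38])"
```

```text
1.225 tcp board [[-66.3 -20.9 231.1]] F [ 0.9 -0.6  0.8] open 0.1
[-154, 104, 150] shift [ -87.6 -124.8   81.2] turn [-0.  0. -0.]
[-154, 104, 38] shift [ -87.6 -124.7  193.2] turn [-0.  0. -0.]
```

Request:
jog_arm(
  moves=[
    [[-35,-50,10,0,0,0,0],[-70,-100,30,0,0,0,0],[-88,-125,60,0,0,0,0],[-88,-125,81,0,0,0,0],[-88,-125,120,0,0,0,0],[-88,-125,165,0,0,0,0],[-88,-125,193,0,0,0,0],[-88,-125,193,0,0,0,0]],
  ],
)

```text
clock: 2.22
tool_pos: [0.4441, 0.0438, 0.0368]
eef_rot: [-0.0, 0.997, -0.072, -0.002]
wrist_force: [0.2, -1.0, -0.3]
width: -0.0
```

```bash
python3 -c "
from h import *
where();plan([-26,104,38]);shot('scene','s1.png')
im=cv2.imread('pics/s1.png');cv2.imwrite('pics/s1c.png',cv2.resize(im[150:330,210:420],None,fx=3,fy=3))"
```

```text
2.225 tcp board [[-155.8  103.9   36.8]] F [ 0.2 -1.  -0.3] open -0.0
[-26, 104, 38] shift [ 1.298e+02 -1.000e-01 -1.800e+00] turn [0.  0.3 0. ]
```

View pics/s1c.png

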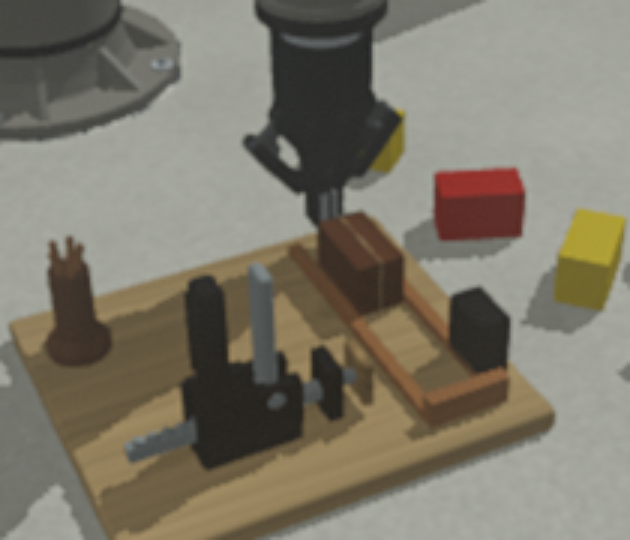

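The shut fingers (crop 325,210) stand just behind the block in the channel. I'll push it now.

Request:
jog_arm(
  moves=[
    [[8,0,0,0,0,0,0],[16,0,0,0,0,0,0],[24,0,0,0,0,0,0],[34,0,0,0,0,0,0],[46,0,0,0,0,0,0],[58,0,0,0,0,0,0],[70,0,0,0,0,0,0],[82,0,0,0,0,0,0],[94,0,0,0,0,0,0],[104,0,0,0,0,0,0]],
  ],
)

```text
clock: 3.52
tool_pos: [0.5488, 0.0289, 0.0377]
eef_rot: [-0.0, 0.997, -0.072, -0.001]
wrist_force: [-1.7, 0.4, 1.3]
width: 0.002
```

```bash
python3 -c "
from h import *
where();plan([-26,104,38])"
```

```text
3.525 tcp board [[-50.1 104.2  37.7]] F [-1.7  0.4  1.3] open 0.2
[-26, 104, 38] shift [24.1  0.2 -0.3] turn [-0.   0.1 -0. ]
```

Request:
jog_arm(
  moves=[
    [[6,0,0,0,0,0,0],[12,0,0,0,0,0,0],[17,0,0,0,0,0,0],[20,0,0,0,0,0,0],[22,0,0,0,0,0,0],[23,0,0,0,0,0,0],[24,0,0,0,0,0,0]],
  ],
)

```text
clock: 4.4
tool_pos: [0.5725, 0.0255, 0.0377]
eef_rot: [-0.0, 0.997, -0.072, -0.001]
wrist_force: [-0.2, -0.4, 0.4]
width: 0.001
```

```bash
python3 -c "
from h import *
where()
d=shot('top','t1.png')[1];uv,W=cloud('top',d);k=(abs(W[:,1]-104)<18)&(W[:,2]>52)&(W[:,2]<66)&(abs(W[:,0]-20)<50);print(np.percentile(W[k],[1,50,99],axis=0))"
```

```text
4.4 tcp board [[-26.1 104.2  37.7]] F [-0.2 -0.4  0.4] open 0.0Traceback (most recent call last):
  File "<string>", line 4, in <module>
    d=shot('top','t1.png')[1];uv,W=cloud('top',d);k=(abs(W[:,1]-104)<18)&(W[:,2]>52)&(W[:,2]<66)&(abs(W[:,0]-20)<50);print(np.percentile(W[k],[1,50,99],axis=0))
                                                                                                                           ~~~~~~~~~~~~~^^^^^^^^^^^^^^^^^^^^^^^
    return _quantile_unchecked(
        a, q, axis, out, overwrite_input, method, keepdims, weights)
    return _ureduce(a,
                    func=_quantile_ureduce_func,
    ...<5 lines>...
                    overwrite_input=overwrite_input,
                    method=method)
    r = func(a, **kwargs)
    result = _quantile(arr,
                       quantiles=q,
    ...<2 lines>...
                       out=out,
                       weights=wgt)
    slices_having_nans = np.isnan(arr[-1, ...])
                                  ~~~^^^^^^^^^
IndexError: index -1 is out of bounds for axis 0 with size 0
```

Force is low, so there is no contact with the stop yet, and the arm hides the block from above. I'll creep on and watch the force.

Request:
jog_arm(
  moves=[
    [[1,0,0,0,0,0,0],[2,0,0,0,0,0,0],[3,0,0,0,0,0,0],[3,0,0,0,0,0,0]],
  ],
)

```text
clock: 4.95
tool_pos: [0.574, 0.0253, 0.0375]
eef_rot: [-0.0, 0.997, -0.072, -0.003]
wrist_force: [-11.1, 0.8, 7.7]
width: 0.0
```

```bash
python3 -c "
from h import *
where();d=shot('scene','s2.png')[1];uv,W=cloud('scene',d);k=(abs(W[:,1]-100)<18)&(W[:,2]>55)&(W[:,2]<66)&(abs(W[:,0]-20)<50);print(np.percentile(W[k],[1,50,99],axis=0))
im=cv2.imread('pics/s2.png');cv2.imwrite('pics/s2c.png',cv2.resize(im[190:310,280:420],None,fx=4,fy=4))"
```

```text
4.95 tcp board [[-24.6 104.2  37.5]] F [-11.1   0.8   7.7] open 0.0
[[-24.18991833  82.26669779  55.50368903]
 [ 23.03607717  98.01714132  61.57999702]
 [ 56.61005815 117.6628946   65.19877745]]
```

View pics/s2c.png

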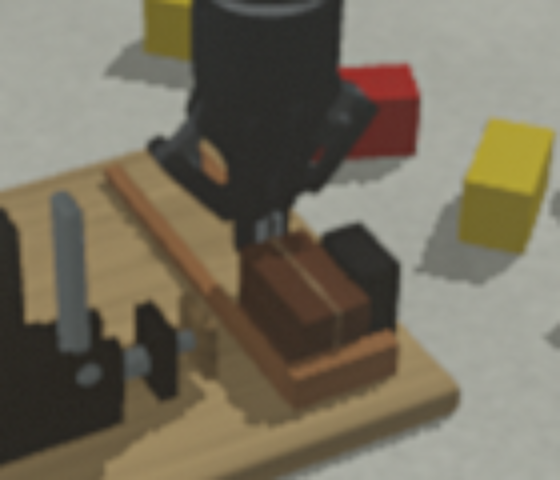

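The block (crop 305,290) sits against the end stop (345,360), and an 11 N reaction confirms it is home. I'll back off, rise and go over the clamp.

Request:
jog_arm(
  moves=[
    [[-6,0,0,0,0,0,0],[-20,0,0,0,0,0,0],[-20,0,-50,0,0,0,0],[-20,0,-105,0,0,0,0],[-20,0,-165,0,0,0,0],[-10,40,-175,0,0,0,85],[15,90,-175,0,0,0,85],[40,140,-175,0,0,0,85],[44,149,-175,0,0,0,85],[44,149,-175,0,0,0,85]],
  ],
)

```text
clock: 6.25
tool_pos: [0.5966, -0.1287, 0.212]
eef_rot: [-0.0, 0.997, -0.072, -0.003]
wrist_force: [0.4, 1.7, -0.0]
width: 0.991
```

```bash
python3 -c "
from h import *
where();plan([20,-45,103])
for n in('top','scene'):
  d=shot(n,n+'3.png')[1];uv,W=cloud(n,d);k=(abs(W[:,1]-100)<16)&(W[:,2]>57)&(W[:,2]<66)&(abs(W[:,0]-20)<50);print(n,k.sum(),np.percentile(W[k],[1,50,99],axis=0).round(1) if k.sum() else '')"
```

```text
6.25 tcp board [[ 19.9 -45.  212. ]] F [ 0.4  1.7 -0. ] open 84.6
[20, -45, 103] shift [  0.7   0.  109. ] turn [ 0.   0.3 -0. ]
top 216 [[-15.9  84.2  57.3]
 [ 16.6 100.6  62.3]
 [ 52.8 115.5  65.9]]
scene 341 [[-11.5  84.2  58. ]
 [ 25.1  99.8  61.8]
 [ 56.2 115.8  64.8]]
```

Request:
jog_arm(
  moves=[
    [[0,0,30,0,0,0,85],[0,0,60,0,0,0,85],[0,0,85,0,0,0,85],[0,0,102,0,0,0,85],[0,0,109,0,0,0,85],[0,0,109,0,0,0,62],[0,0,109,0,0,0,62]],
  ],
)

```text
clock: 7.22
tool_pos: [0.5967, -0.1269, 0.1041]
eef_rot: [-0.0, 0.997, -0.071, -0.002]
wrist_force: [0.1, -0.4, 1.0]
width: 0.724
```

```bash
python3 -c "
from h import *
where();shot('scene','s4.png')
im=cv2.imread('pics/s4.png');cv2.imwrite('pics/s4c.png',cv2.resize(im[180:320,230:400],None,fx=4,fy=4))"
```

```text
7.225 tcp board [[ 19.7 -43.2 104.1]] F [ 0.1 -0.4  1. ] open 61.8
```

View pics/s4c.png

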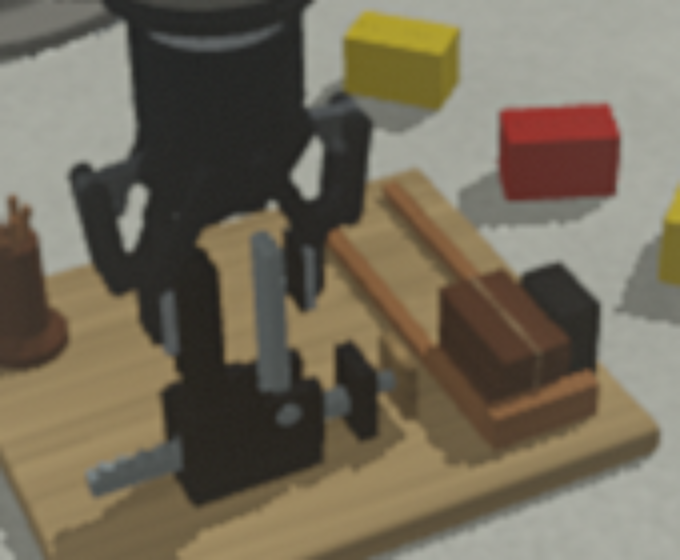

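```bash
python3 -c "
from h import *
P=[(20,-12,110),(31,-12,110),(31,-20,122),(31,-20,153),(31,-74,110),(32,-52,155)]
print(((proj('scene',b2w(P))-[230,180])*4).round())
d=np.load('pics/s4.png.npz')['d'];uv,W=cloud('scene',d)
for y0,y1 in((-12,5),(-100,-76)):
  k=(W[:,1]>y0)&(W[:,1]<y1)&(abs(W[:,0]-20)<25)&(W[:,2]>98)&(W[:,2]<150);print(np.percentile(W[k],[1,50,99],axis=0).round())
k=(W[:,1]>-36)&(W[:,1]<-19)&(abs(W[:,0]-20)<25)&(W[:,2]>110)&(W[:,2]<150);print(np.percentile(W[k],[1,50,99],axis=0).round())
"
```

```text
[[294. 301.]
 [304. 314.]
 [287. 299.]
 [285. 245.]
 [182. 352.]
 [221. 262.]]
[[ 13. -12. 112.]
 [ 29.  -7. 132.]
 [ 33.   1. 149.]]
[[ 12. -89. 112.]
 [ 27. -82. 131.]
 [ 33. -76. 148.]]
[[ 13. -32. 112.]
 [ 30. -31. 133.]
 [ 34. -23. 150.]]
```

Request:
jog_arm(
  moves=[
    [[0,2,1,0,0,0,50],[0,4,1,0,0,0,46],[0,6,1,0,0,0,42],[0,8,1,0,0,0,38],[0,10,1,0,0,0,34],[0,10,1,0,0,0,31],[0,10,1,0,0,0,31]],
  ],
  newtons=30,
)

```text
clock: 8.15
tool_pos: [0.5959, -0.1364, 0.1049]
eef_rot: [-0.001, 0.997, -0.071, -0.001]
wrist_force: [-7.0, 3.8, 21.6]
width: 0.412
```

```bash
cat >> h.py <<'E'
def meas(f):
    where(); im,d=shot('scene',f); uv,W=cloud('scene',d); W=W+[-1,2.5,0]
    k=(abs(W[:,0]-20)<22)&(W[:,1]>0)&(W[:,1]<100)&(W[:,2]>50)&(W[:,2]<75)&(W[:,1]<82)
    h,e=np.histogram(W[k][:,1],np.arange(0,84,2)); print('y hist',{int(a):int(b) for a,b in zip(e,h) if b})
    k=(W[:,1]>-50)&(W[:,1]<-15)&(abs(W[:,0]-20)<14)&(W[:,2]>118)&(W[:,2]<126); print('trigger y@122',np.percentile(W[k][:,1],[5,50,95]).round(1) if k.sum() else None)
E
python3 -c "
from h import *
meas('s5.png')
im=cv2.imread('pics/s5.png');cv2.imwrite('pics/s5c.png',cv2.resize(im[180:320,230:400],None,fx=4,fy=4))"
```

```text
8.15 tcp board [[ 20.3 -52.6 104.9]] F [-7.   3.8 21.6] open 35.2
y hist {22: 15, 24: 28, 26: 19, 28: 12, 30: 14, 32: 15, 34: 7, 36: 2, 48: 16, 50: 20, 52: 12, 54: 13, 56: 7, 58: 1}
trigger y@122 [-47.6 -34.2 -23.6]
```

View pics/s5c.png

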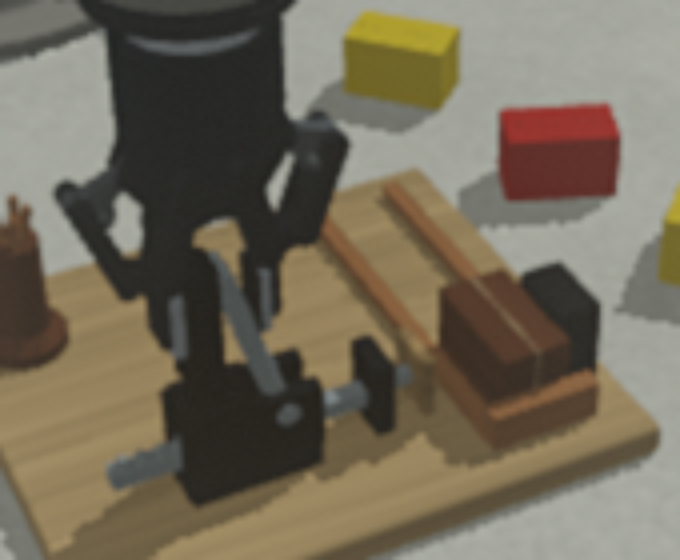

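The first squeeze moved the jaw about 11 mm: the pad (crop 425,375) is now at y≈57, and the tooth caught. I'll let go fully and squeeze again.

Request:
jog_arm(
  moves=[
    [[0,-4,2,0,0,0,48],[0,-9,2,0,0,0,62],[0,-9,2,0,0,0,62],[0,-7,1,0,0,0,51],[0,-5,0,0,0,0,46],[0,-3,-1,0,0,0,42],[0,-1,-2,0,0,0,38],[0,0,-2,0,0,0,34],[0,0,-2,0,0,0,31],[0,0,-2,0,0,0,31]],
  ],
  newtons=40,
)

```text
clock: 9.45
tool_pos: [0.5957, -0.1367, 0.1068]
eef_rot: [-0.0, 0.997, -0.071, -0.001]
wrist_force: [-3.1, -2.0, -1.3]
width: 0.4
```

```bash
python3 -c "
from h import *
meas('s6.png')"
```

```text
9.45 tcp board [[ 20.1 -53.  106.8]] F [-3.1 -2.  -1.3] open 34.2
y hist {32: 18, 34: 29, 36: 10, 38: 16, 40: 14, 42: 8, 44: 8, 58: 13, 60: 27, 62: 14, 64: 7, 66: 10}
trigger y@122 [-47.7 -35.1 -21.6]
```

Request:
jog_arm(
  moves=[
    [[0,-4,2,0,0,0,48],[0,-9,3,0,0,0,62],[0,-9,3,0,0,0,62],[0,-7,2,0,0,0,51],[0,-5,2,0,0,0,46],[0,-3,1,0,0,0,42],[0,-1,0,0,0,0,38],[0,0,0,0,0,0,34],[0,0,0,0,0,0,31],[0,0,0,0,0,0,31]],
  ],
)

```text
clock: 10.75
tool_pos: [0.5957, -0.1368, 0.1071]
eef_rot: [-0.001, 0.997, -0.072, -0.001]
wrist_force: [-2.9, 1.0, 5.0]
width: 0.403
```

```bash
python3 -c "
from h import *
meas('s7.png')
im=cv2.imread('pics/s7.png');cv2.imwrite('pics/s7c.png',cv2.resize(im[220:310,270:390],None,fx=6,fy=6,interpolation=cv2.INTER_CUBIC))"
```

```text
10.75 tcp board [[ 20.2 -53.1 107.1]] F [-2.9  1.   5. ] open 34.4
y hist {2: 1, 4: 1, 42: 22, 44: 25, 46: 13, 48: 13, 50: 14, 52: 15, 54: 5, 68: 15, 70: 26, 72: 13, 74: 11, 76: 4}
trigger y@122 [-47.7 -35.1 -22.2]
```

View pics/s7c.png

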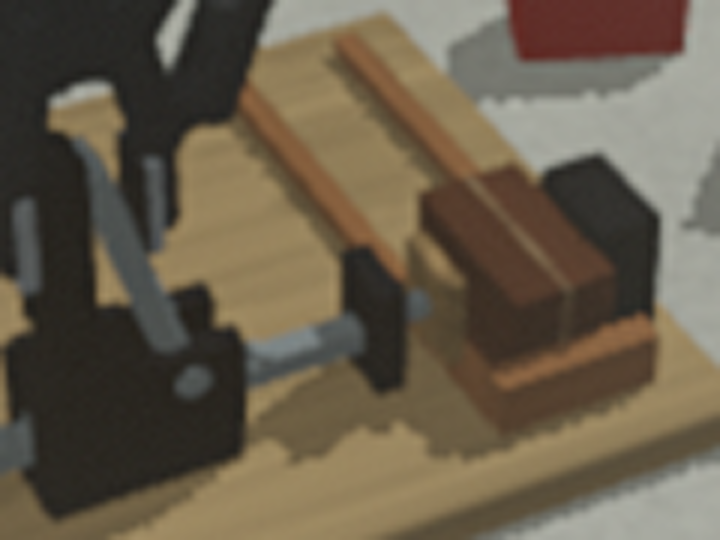

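Crop: the pad (435,295) is just short of the block's near face and its stem is fully out (gap 14 mm). The next full squeeze should give first contact.

Request:
jog_arm(
  moves=[
    [[0,-4,2,0,0,0,48],[0,-9,3,0,0,0,62],[0,-9,3,0,0,0,62],[0,-7,2,0,0,0,51],[0,-5,2,0,0,0,46],[0,-3,1,0,0,0,42],[0,-1,0,0,0,0,38],[0,0,0,0,0,0,34],[0,0,0,0,0,0,31],[0,0,0,0,0,0,31]],
  ],
)

```text
clock: 12.05
tool_pos: [0.5957, -0.1368, 0.1074]
eef_rot: [-0.001, 0.997, -0.072, -0.001]
wrist_force: [-2.3, 2.5, 4.3]
width: 0.399
```

```bash
cat >> h.py <<'E'
def gap(f):
    z=np.load(f'pics/{f}.npz');uv,W=cloud('scene',z['d']);W=W+[-1,2.5,0]; hs=cv2.cvtColor(z['im'],cv2.COLOR_RGB2HSV)[uv[:,1],uv[:,0]]
    b=(W[:,0]>4)&(W[:,0]<36)&(W[:,1]>0)&(W[:,1]<95)
    head=W[b&(W[:,2]>54)&(W[:,2]<68)&(hs[:,2]<70)&(W[:,1]<72)]; pad=W[b&(W[:,2]>32)&(W[:,2]<66)&(hs[:,1]>60)&(hs[:,2]>75)&(W[:,1]>25)]
    print(f,'head',np.percentile(head[:,1],[5,50,95]).round(1),len(head),'pad',np.percentile(pad[:,1],[5,50,95]).round(1),len(pad))
E
python3 -c "
from h import *
meas('s8.png')
for i in (4,5,6,7,8): gap(f's{i}.png')
im=cv2.imread('pics/s8.png');cv2.imwrite('pics/s8c.png',cv2.resize(im[220:310,270:390],None,fx=6,fy=6,interpolation=cv2.INTER_CUBIC))"
```

```text
12.05 tcp board [[ 20.1 -53.1 107.4]] F [-2.3  2.5  4.3] open 34.1
y hist {2: 1, 4: 1, 52: 23, 54: 28, 56: 17, 58: 10, 60: 14, 62: 13, 64: 7, 76: 16, 78: 22, 80: 14}
trigger y@122 [-47.6 -34.8 -22.3]
s4.png head [14.  17.8 24.1] 80 pad [39.5 41.7 93.3] 142
s5.png head [23.5 28.1 34.5] 82 pad [49.2 52.7 93.9] 150
s6.png head [33.7 38.  44.4] 80 pad [34.2 62.1 93.4] 161
s7.png head [43.3 47.5 54.3] 85 pad [43.8 71.9 92.7] 168
s8.png head [53.2 57.3 64.1] 85 pad [53.9 80.3 93.1] 170
```

View pics/s8c.png

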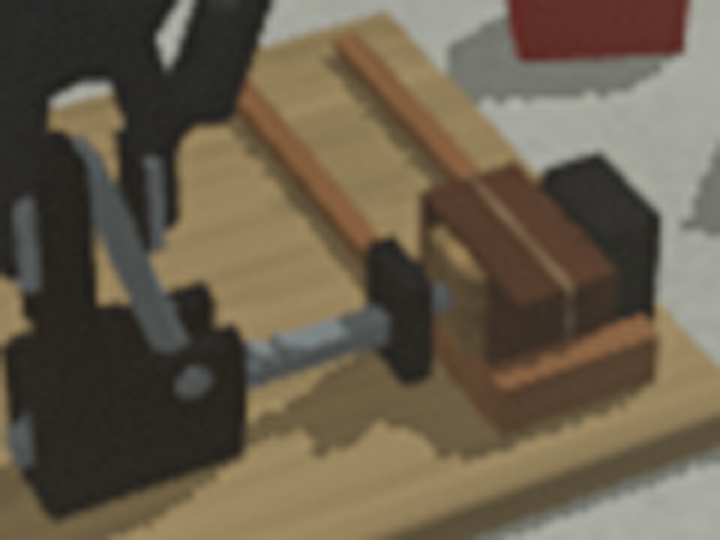

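Crop: the pad (455,290) now touches the block and the stem gap is slightly shortened. Head and pad displacement put the pad at about 1.5 mm. I need about 5.5 mm more, so I'll do a partial squeeze in steps.

Request:
jog_arm(
  moves=[
    [[0,-4,2,0,0,0,48],[0,-9,3,0,0,0,62],[0,-9,3,0,0,0,62],[0,-7,2,0,0,0,51],[0,-6,2,0,0,0,47],[0,-5,1,0,0,0,44],[0,-4,1,0,0,0,42],[0,-4,1,0,0,0,42]],
  ],
)

```text
clock: 13.1
tool_pos: [0.5963, -0.1329, 0.1065]
eef_rot: [-0.001, 0.997, -0.072, -0.001]
wrist_force: [-0.5, 1.6, 2.9]
width: 0.499
```

```bash
python3 -c "
from h import *
meas('s9.png');gap('s9.png')"
```

```text
13.1 tcp board [[ 20.2 -49.1 106.5]] F [-0.5  1.6  2.9] open 42.6
y hist {6: 2, 8: 1, 16: 1, 18: 1, 54: 5, 56: 40, 58: 14, 60: 10, 62: 15, 64: 14, 66: 10, 76: 13, 78: 24, 80: 14}
trigger y@122 [-38.7 -29.8 -16. ]
s9.png head [56.  59.9 66.3] 85 pad [65.4 80.9 93.3] 158
```

Request:
jog_arm(
  moves=[
    [[0,0.5,0,0,0,0,40.5],[0,1,0,0,0,0,39.3],[0,1.7,0,0,0,0,38.3],[0,1.7,0,0,0,0,38.3],[0,1.7,0,0,0,0,38.3]],
  ],
)

```text
clock: 13.78
tool_pos: [0.5961, -0.1346, 0.1068]
eef_rot: [-0.001, 0.997, -0.072, -0.001]
wrist_force: [-2.8, 0.6, 8.1]
width: 0.452
```

```bash
python3 -c "
from h import *
meas('s10.png');gap('s10.png')
im=cv2.imread('pics/s10.png');cv2.imwrite('pics/s10c.png',cv2.resize(im[210:310,260:390],None,fx=6,fy=6,interpolation=cv2.INTER_CUBIC))"
```

```text
13.775 tcp board [[ 20.2 -50.9 106.8]] F [-2.8  0.6  8.1] open 38.6
y hist {20: 1, 58: 21, 60: 25, 62: 15, 64: 13, 66: 14, 68: 12, 70: 7, 76: 16, 78: 18, 80: 13}
trigger y@122 [-43.1 -30.7 -18.1]
s10.png head [59.7 63.2 70.1] 83 pad [59.6 81.2 93.9] 153
```

View pics/s10c.png

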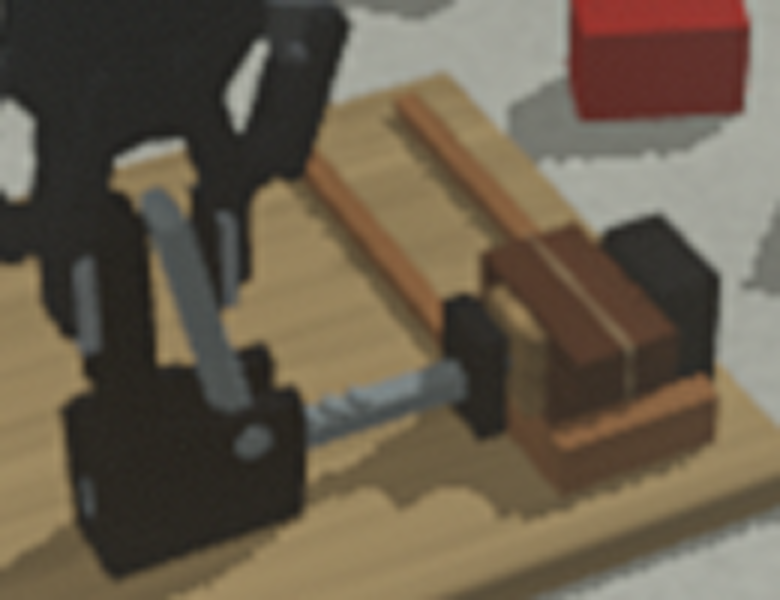

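Crop: the head (475,365) and pad (515,355) have a shorter gap, still open. The pad estimate is 7.3 mm from head travel and 6.4 mm from the gap, so about half squeezed. I'll check the block's position, confirm it holds still, then hand in.

```bash
python3 -c "
from h import *
for n in('top','scene'):
  d=shot(n,n+'9.png')[1];uv,W=cloud(n,d);W=W+([-1,2.5,0] if n=='scene' else 0);k=(abs(W[:,1]-104)<17)&(W[:,2]>57)&(W[:,2]<66)&(abs(W[:,0]-20)<50);print(n,k.sum(),np.percentile(W[k],[1,50,99],axis=0).round(1))
  k=(abs(W[:,0]+8)<3)&(W[:,2]>50)&(abs(W[:,1]-104)<35)&(W[:,2]<68);print('y range',np.percentile(W[k][:,1],[3,97]).round(1))
where();gap('scene9.png')
ticket.close_job()"
```

```text
top 213 [[-15.   87.6  57.5]
 [ 17.7 103.8  62.3]
 [ 53.2 120.5  65.9]]
y range [ 87.4 122. ]
scene 373 [[-12.9  87.4  57.3]
 [ 25.5 103.6  61.9]
 [ 55.6 120.7  64.7]]
y range [ 85.5 124.8]
13.925 tcp board [[ 20.2 -50.9 106.9]] F [-3.   0.5  7.9] open 38.4
scene9.png head [59.3 63.8 70. ] 83 pad [59.  81.1 93.2] 148
the job is handed in; nothing more can be done
```

The block is home against the end stop and clamped, and I handed the job in at 13.9 s with the hand still holding the trigger, off the block. I have no verdict back.

- **Block:** I pushed it along the channel with shut fingers until it met the stop with an 11 N reaction. It was not lifted. The last depth check put it at x ≈ -15 to 54, y ≈ 85 to 125, so home and against the fixed jaw.
- **Clamp:** I pumped the trigger four full squeezes, which moved the jaw about 10 mm each. A fifth, partial squeeze is the one being held, with a finger opening of about 38.5 mm.
- **Pad:** Two estimates of how far the spring is squeezed disagreed slightly: about 7.3 mm from jaw travel and about 6.4 mm from the pad-to-jaw gap. In the last image they read about 7.9 and 7.1 mm; half is 7 mm. The gap was still visibly open, so the spring was not squeezed solid.
- **Other items:** I did not touch the pick stand, mill, glue bottle or spice jar, but I did not measure them again at the end. The highest wrist force I read was about 23 N.

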